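# Pack the ring-test flour samples into the dispatch tray

### The arm

A 7-joint arm with a two-finger parallel gripper is mounted at the origin on the work surface. World frame = base frame: x ahead of the robot, y to its left, z up, the work surface at z = 0. Lengths are in mm, angles in rad, forces in N, time in s.
With the tool pointing down it reaches from about 425 to 1025 mm from the base axis. Payload 3.6 kg.
Tool frame: the origin (TCP) lies between the finger pads; the fingertips stand 14 mm ahead of it and the grasp point (between the pads) lies 5 mm behind it; z points along the fingers, y is the line along which they close (so a half turn about z gives the same grasp; the last joint's range is limited). The gripper opens to 85 mm and grips with 20 to 120 N. Pads are 22 mm wide; open, the fingers measure 114 mm over their backs; the gripper's body (76 mm by 85 mm) begins 54 mm behind the grasp point. The pads swing forward as they close: fully open they stand 13 mm farther back than shut.
Start: joints at [-1.294, 0.591, 0.048, 1.609, -0.033, 0.943, -0.034], TCP at [262.707, 675.733, 245.302] pointing down, gripper open.
Joint ranges: [-2.69, 2.69], [-0.47, 2.24], [-1.27, 1.36], [0.19, 2.51], [-1.53, 4.68], [0.08, 2.07], [-3.09, 3.09]. Speed limits (rad/s): [2.57, 2.57, 3.14, 3.14, 3.14, 3.14, 3.14].

### API

Orientations are given as a unit quaternion [x, y, z, w].
In Python, from rig import * gives the robot as it stands. Calls block until the motion is done:
- goto(position, orientation): joint-space move of the TCP to a pose.
- servo_line(position, orientation=None, velocity=150, contact_N=None): straight line of the TCP; orientation=None keeps the orientation; velocity is the mean speed in mm/s. With contact_N (N) it stops when the force on the tool has changed by that much, and returns True; else False.
- goto_joints(angles): joint-space move.
- let_go() and grab(strength=None): open the fingers fully, or close them until they stop; strength is the grip in N (None keeps the last).
- wait(seconds).
- ik(position, orientation): joint angles nearest the present ones, or None.
- state(): the state.
- snapshot(name): name is "side" or "top"; returns the picture (480x640x3 uint8, red, green, blue); there is no depth.
- camera_info(name): a dict with "fx", "fy", "cx", "cy" (pixels), "pose" (4x4, takes a point from camera to world coordinates). Camera axes: x right, y up, looking along -z (the intrinsics and any distortion apply to the point x, -y, -z); pixel columns grow to the right and rows downward; lengths in mm; the calibration is good to about 2 mm. A picture is of the moment at which its call begins. camera_info takes no time and is no camera call.
A pose or a line that the arm cannot do raises PlanningError and nothing moves.
- sign_off(): hands the job in; it is judged then, once.
Trained networks look in the newest picture that a camera, given by its name, has taken for a name from the list of things; names that differ only in an ending like _2 or _b are one class to them, and where a whole thing is asked for, a point or a joint stands for the part that bears it (a point fixed in the world has none). Each returns a list of dicts, best first, with "p" (0 to 1); they miss things now and then, are a little off and sometimes report something else, mostly with a low value. They report only what shows in the picture. A call takes as long as a camera call. They do not tell look-alikes from the thing itself.
- silhouettes(camera, name): "mask" (480x640 bool, what is visible of it) and "extent" ([left, top, right, bottom] in pixels, round what is visible of it).
- landmark_of(camera, name): "pixel" ([column, row] in pixels: a listed point, or the origin of a listed thing).
The state is a dict: "time": time; "joints": joint angles; "qvel": joint speeds; "joint_torque": joint torques, N m; "tcp_pos": TCP position; "ee_rot": TCP orientation; "wrist_force": force on the tool from outside, world axes, zero at the start; "torque": the same for the moment, N m; "gripper_width": opening from 0.0 (shut) to 1.0 (fully open); "grasp_force": force on a finger pad.
Only numpy, scipy, OpenCV 4.12 (cv2) and the standard library are available. Lean on these libraries where they do the work, as an engineer would, in place of code of your own. Each camera call takes 0.05 s, during which the arm holds its last target. There are 200 camera calls.

### The job

Pack the ring-test samples: put the big flat-sided bottle from the bench and the two smaller flat-sided bottles from the sloping rack into the grey tray, along with the round bottle that already stands in it. They only just fit, so move the round one out of the middle into a corner; in the end all four must stand upright side by side on the tray's floor. Tip no bottle over and leave the rack's oval bottle and everything else on the bench where they are.

Things in the scene. Friction and masses are not known exactly. Their poses are not given: they have to be found in the camera images.
- box: Open grey plastic dispatch tray, fixed, flat floor, no dividers. Outside 200 x 136 x 60 mm high, walls and floor 5 mm: inside 190 x 126 mm, 55 mm deep. Origin: centre of its underside (inner floor at z = 5 mm); x along the 190 mm length (it lies roughly across the bench, along world y), y along the width, z up. It stands on the left or right half of the bench.
- rack: Grey sloping bottle rack, fixed, on the other half. Pockets at y = -68, 0, +68 mm, floors sloped 30 degrees, down towards +x (its open front, away from the robot): bottles lean 30 degrees, caps towards +x, undersides about 42 mm up. A pocket is 96 mm along the slope, 64 along y; its 4 mm walls rise 35 mm square to the floor. Origin: on the bench under the rack's middle; z up.
- long_bottle: The biggest flat-sided white bottle, closed, 120 x 58 mm in plan, upright on the bench between tray and rack. Origin: centre of the underside; x along the 120 mm side, y along the 58 mm side, z to the cap. Shoulder 80 mm up; on its axis a 26 mm neck, then a black round screw cap 32 mm across, 89 to 113 mm above the underside: the grip. About 0.32 kg.
- flat_a: One of two equal flat-sided white bottles, closed, 90 x 58 mm in plan, in any pocket of the rack. Origin: centre of the underside; x along the 90 mm side (down the slope), y along the 58 mm side, z to the cap. Shoulder 80 mm up; on its axis a 26 mm neck, then a black round screw cap 32 mm across, 89 to 113 mm above the underside: the grip. Drawn out along its axis. About 0.24 kg.
- flat_b: The other 90 x 58 mm flat-sided bottle in the rack, the same as flat_a in every way.
- round_bottle: Round white bottle, closed, 58 mm across, upright in the tray near its middle, where it blocks both rows. Origin: centre of the underside, z to the cap. Shoulder 80 mm up; on its axis a 26 mm neck, then a black round screw cap 32 mm across, 89 to 113 mm above the underside: the grip. About 0.16 kg.
- oval_bottle: Bystander: oval white bottle with rounded ends, 90 x 58 mm in plan, shoulder at 92 and cap top at 125 mm (12 mm taller than the flat ones), in the rack's third pocket. Origin: centre of the underside.
- squat_jar: Bystander: squat glass jar with aluminium lid, 70 mm across, 73 mm high, on the bench in the middle, in front of or behind long_bottle. Origin: centre of the underside.
- beaker: Bystander: small glass beaker, 56 mm across, 72 mm high, beyond the tray, on its -y side. Origin: centre of the underside.
- dish: Bystander: aluminium moisture dish with lid, 63 mm across, 20 mm high, before the rack's front. Origin: centre of the underside.
- ball_knob: Bystander: black ball knob, 35 mm across, 40 mm high, on the bench near the robot. Origin: centre of its foot.
- spatula: Bystander: spatula, 170 mm long, lying on the far part of the bench. Origin: on its underside.
- brush: Bystander: small brush, 150 mm long, lying on the far part of the bench. Origin: on its underside.
- wing_nut: Bystander: steel wing nut of the mixing bowl, 50 mm over its wings, 21 mm high, on the bench near the robot. Origin: centre of its underside.
Things that resemble listed ones, but are neither listed nor needed, are in the scene too. What is shaped like the flat_a but red is not meant.

How it is judged:
By the outcome, as a careful person would: the job done as asked, in the order asked, and still so for the second after the job is handed in, with the robot touching nothing.
It also fails if it takes over 72 s, if anything falls off the work surface, if the arm or the gripper's body presses on something with over 40 N, if the wrist force passes 120 N, or if a joint passes its speed limit or range.

## Working session

There is one attempt and no reset: what is moved stays moved. The work goes in short steps, each a Python script; the robot and the scene stay as the last script left them, time stands still between calls to the robot, and variables do not carry over. Pictures are saved under pics/ and viewed, at most 10 in all, crops included, and the job is handed in when it is done.

```bash
ls; mkdir -p pics; python3 - <<'E'
from rig import *
import cv2
for c in("top","side"):
    im=snapshot(c); cv2.imwrite(f"pics/{c}0.png",im[:,:,::-1])
    i=camera_info(c); print(c,{k:(v if k!='pose' else None) for k,v in i.items()}); print(i['pose'])
    for n in("box","rack","long_bottle","flat_a","round_bottle","oval_bottle"):
        print(n,[(round(d['p'],2),[round(float(x)) for x in d['pixel']]) for d in landmark_of(c,n)],[(round(d['p'],2),[int(x) for x in d['extent']]) for d in silhouettes(c,n)])
print(state())
E
```

```text
pics
top {'fx': 585.9458224709484, 'fy': 585.9458224709484, 'cx': 318.2673597475289, 'cy': 246.53068126777316, 'pose': None}
[[ 2.86524885e-02  9.93027991e-01 -1.14343535e-01  4.17275118e+02]
 [-9.99436678e-01  3.04598067e-02  1.40899332e-02  2.36609817e+01]
 [ 1.74745801e-02  1.13875412e-01  9.93341346e-01  1.09018229e+03]
 [ 0.00000000e+00  0.00000000e+00  0.00000000e+00  1.00000000e+00]]
box [(0.57, [195, 251]), (0.29, [310, 284]), (0.17, [202, 250])] [(0.57, [129, 210, 247, 288])]
rack [(0.89, [437, 256])] [(0.84, [385, 214, 513, 296])]
long_bottle [(0.81, [306, 194])] [(0.93, [284, 153, 329, 230])]
flat_a [(0.88, [442, 249]), (0.83, [448, 392]), (0.58, [482, 250])] [(0.57, [432, 201, 469, 261]), (0.57, [468, 205, 512, 261]), (0.48, [375, 318, 395, 336]), (0.39, [384, 215, 513, 295])]
round_bottle [(0.59, [201, 250])] [(0.58, [178, 231, 216, 264])]
oval_bottle [(0.64, [402, 246])] [(0.59, [388, 194, 434, 261])]
side {'fx': 518.8923745084185, 'fy': 518.8923745084185, 'cx': 320.38296053539193, 'cy': 236.2853042166286, 'pose': None}
[[ 9.96411437e-01  4.79166860e-02 -6.97727668e-02 
[... 697 characters left out ...]
 array([-1.29349418,  0.59118901,  0.04840476,  1.60851253, -0.03329127,
        0.94269542, -0.03371052]), 'qvel': array([-0.00128617, -0.0003484 , -0.00201812,  0.00115344,  0.0010895 ,
       -0.00047216, -0.00086589]), 'joint_torque': array([ 4.73986802e-04, -5.48634696e+01,  1.54624969e+00, -1.98533624e+01,
        9.40184633e-03,  1.49711257e-03,  5.41344676e-06]), 'tcp_pos': array([262.71439408, 675.72440917, 245.30581383]), 'ee_rot': array([ 1.84329275e-01,  9.82864547e-01, -1.59999751e-06,  1.76024761e-05]), 'wrist_force': array([ 0.19925463, -0.17892632, -0.22011312]), 'torque': array([ 0.03439799, -0.01138315, -0.00286899]), 'grasp_force': 0.0, 'gripper_width': 1.0036656852540298}
```

View pics/top0.png

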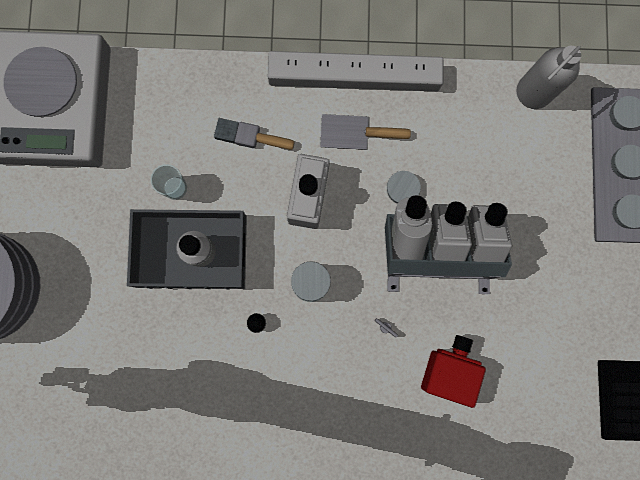

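View pics/side0.png

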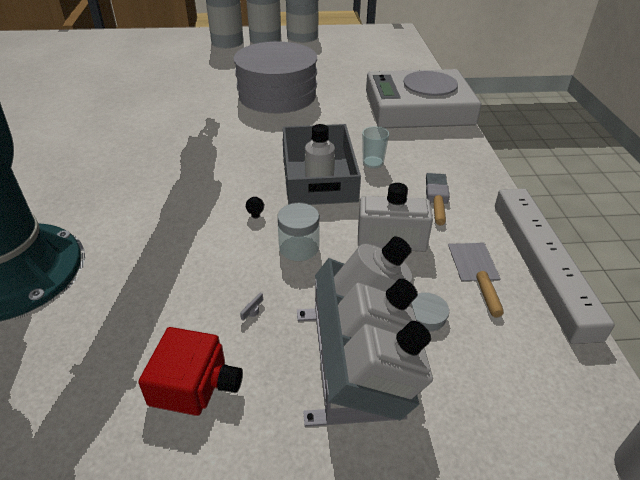

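The top view shows the tray at about (188,250) with the round cap at (189,245), and the long bottle's cap at (308,184). In the rack, the oval bottle's cap is at (415,207) and the two flat ones are at (456,213) and (496,214). The red look-alike at (455,375) is to be ignored. The side view agrees.

```bash
cat > h.py <<'E'
import numpy as np, cv2
from rig import *
from scipy.optimize import least_squares, minimize
from scipy.spatial.transform import Rotation as R
def proj(c,P):
    i=camera_info(c); T=np.linalg.inv(i['pose']); q=np.atleast_2d(P)@T[:3,:3].T+T[:3,3]
    return np.c_[i['cx']+i['fx']*q[:,0]/-q[:,2], i['cy']+i['fy']*-q[:,1]/-q[:,2]]
def back(c,uv,z):
    i=camera_info(c); u,v=uv; d=i['pose'][:3,:3]@np.array([(u-i['cx'])/i['fx'],-(v-i['cy'])/i['fy'],-1])
    o=i['pose'][:3,3]; return o+d*(z-o[2])/d[2]
def cap_blob(im,uv,thr=40,r=26):
    m=(im.max(2)<thr).astype(np.uint8); w=np.zeros_like(m); cv2.circle(w,tuple(int(x) for x in uv),r,1,-1)
    n,l,s,ce=cv2.connectedComponentsWithStats(m*w); k=min(range(1,n),key=lambda k:np.hypot(*(ce[k]-uv))+(1e3 if s[k,4]<60 else 0))
    return ce[k],s[k,4]
a=np.linspace(0,2*np.pi,40,endpoint=False)
CAP=np.vstack([np.c_[16*np.cos(a),16*np.sin(a),0*a+z] for z in(-12,12)])
def hullcen(c,P):
    h=cv2.convexHull(proj(c,P).astype(np.float32)); m=cv2.moments(h); return np.array([m['m10'],m['m01']])/m['m00'],m['m00']
def fit_cap(obs,Rm,p0,z=None):
    """obs {cam: centroid}; cap centre (upright: z fixed)"""
    def f(p):
        q=p if z is None else np.r_[p,z]
        return np.concatenate([hullcen(c,CAP@Rm.T+q)[0]-o for c,o in obs.items()])
    s=least_squares(f,p0 if z is None else p0[:2],diff_step=1e-4); return s.x,f(s.x)
def boxpts(L,W,z0,z1): return np.array([[x*L/2,y*W/2,z] for x in(-1,1) for y in(-1,1) for z in(z0,z1)])
def fit_hull(masks,P,p0):
    """masks {cam: bool}: best x,y,yaw by IoU of projected hull"""
    def f(p):
        Q=P@R.from_euler('z',p[2]/100).as_matrix().T+np.r_[p[:2],0]; e=0
        for c,m in masks.items():
            b=np.zeros((1920,2560),np.uint8); cv2.fillConvexPoly(b,cv2.convexHull(np.round(proj(c,Q)*4+1.5).astype(np.int32)),1)
            b=cv2.resize(b*255,(640,480),interpolation=cv2.INTER_AREA)/255.; m=m*1.; e+=1-np.minimum(b,m).sum()/np.maximum(b,m).sum()
        return e
    s=minimize(f,[p0[0],p0[1],p0[2]*100],method='Nelder-Mead',options=dict(initial_simplex=[[p0[0]+i,p0[1]+j,p0[2]*100+k] for i,j,k in((0,0,0),(8,0,0),(0,8,0),(0,0,8))],xatol=.05,fatol=1e-5))
    return np.r_[s.x[:2],s.x[2]/100],s.fun
E
cat > m.py <<'E'
from h import *
ims={c:snapshot(c) for c in("top","side")}
seeds=dict(round=((189,245),(320,132)),long=((308,184),(397,193)),mid=((456,213),(402,294)),right=((496,214),(413,338)),oval=((415,207),(396,251)))
S={c:{n:silhouettes(c,n) for n in("box","rack","long_bottle")} for c in ims}
# rack yaw from back edge
m=S['top']['rack'][0]['mask']
def edge(mask,cols,f): 
    p=np.array([(u,f(np.where(mask[:,u])[0])) for u in cols if mask[:,u].any()],np.float32); vx,vy,x0,y0=cv2.fitLine(p,cv2.DIST_HUBER,0,.01,.01).ravel(); A=back('top',(x0,y0),40);B=back('top',(x0+50*vx,y0+50*vy),40);d=A-B; return np.arctan2(d[1],d[0])-np.pi/2
yr=edge(m,list(range(402,478))+list(range(491,505)),np.max); print('rack yaw deg',np.degrees(yr))
lean=R.from_euler('z',yr)*R.from_euler('y',30,degrees=True)
for n,(t,s) in seeds.items():
    o={};ar={}
    for c,uv in(('top',t),('side',s)): o[c],ar[c]=cap_blob(ims[c],uv)
    up=n in('round','long'); z={'round':106,'long':101}.get(n)
    p0=back('top',o['top'],z or 130); Rm=np.eye(3) if up else lean.as_matrix()
    x,e=fit_cap(o,Rm,p0,z); print(n,x.round(1),'res',e.round(2),ar,{c:hullcen(c,CAP@Rm.T+(np.r_[x,z] if z else x))[1].round() for c in o})
    if up: print('   singles',[fit_cap({c:o[c]},Rm,p0,z)[0].round(1) for c in o])
def fill(s): 
    m=s['mask'].astype(np.uint8); h=[cv2.convexHull(np.vstack(cv2.findContours(m,0,2)[0]))]; return cv2.fillPoly(m.copy(),h,1).astype(bool)
for n,P,z in(('box',boxpts(200,136,0,60),60),('long_bottle',boxpts(120,58,0,80),80)):
    M={c:(fill(S[c][n][0]) if n=='box' else S[c][n][0]['mask']) for c in S if S[c][n]}
    for cs in ([k] for k in M) :
        MM={c:M[c] for c in cs}; e=S['top'][n][0]['extent']; p0=back('top',((e[0]+e[2])/2,(e[1]+e[3])/2),z)
        print(n,cs,fit_hull(MM,P,[p0[0],p0[1],1.57 if n=='box' else -.1]))
E
python3 m.py
```

```text
rack yaw deg 0.89087056364953Traceback (most recent call last):
  File "m.py", line 16, in <module>
    x,e=fit_cap(o,Rm,p0,z); print(n,x.round(1),'res',e.round(2),ar,{c:hullcen(c,CAP@Rm.T+(np.r_[x,z] if z else x))[1].round() for c in o})
                                                                      ^^^^^^^^^^^^^^^^^^^^^^^^^^^^^^^^^^^^^^^^^^^^^^^^^^^^^
AttributeError: 'float' object has no attribute 'round'
```

```bash
sed -i "s/\[1\].round() for c in o/[1] for c in o/" m.py; python3 m.py
```

```text
rack yaw deg 0.6356486675788391
round [528.3 227.2] res [-0.14 -0.86 -0.94  0.53] {'top': np.int32(327), 'side': np.int32(272)} {'top': 344.78348531620577, 'side': 298.5005941843847}
   singles [array([526.8, 226.9]), array([530.2, 229.1])]
long [639.2  30.7] res [-0.1  -0.75 -0.69  0.42] {'top': np.int32(310), 'side': np.int32(365)} {'top': 323.0653841642197, 'side': 411.1062972624786}
   singles [array([637.9,  30.5]), array([640.6,  31.8])]
mid [ 592.5 -216.7  130.7] res [ 0.13 -1.02 -0.75  0.11] {'top': np.int32(387), 'side': np.int32(649)} {'top': 410.54254316422157, 'side': 713.0882340036333}
right [ 592.7 -284.4  130.8] res [ 0.14 -1.03 -0.69  0.1 ] {'top': np.int32(394), 'side': np.int32(802)} {'top': 417.29065228509717, 'side': 865.2262547919527}
oval [ 598.5 -148.9  141.1] res [ 0.13 -0.97 -0.77  0.11] {'top': np.int32(392), 'side': np.int32(552)} {'top': 414.4958813271951, 'side': 608.6888707554899}
box ['top'] (array([525.76433686, 244.26348468,   1.58690662]), np.float64(0.01941788689748647))
box ['side'] (array([529.10706085, 245.92108569,   1.58963975]), np.float64(0.024587641619154832))
long_bottle ['top'] (array([ 6.37082606e+02,  3.03488023e+01, -1.39494676e-01]), np.float64(0.056894632853141336))
long_bottle ['side'] (array([ 6.43829635e+02,  4.00772177e+01, -2.22991158e-01]), np.float64(0.18456148406648898))
```

```bash
cat > g.py <<'E'
from h import *
TRAY=np.array([527.4,245.0]); TY=1.588; H=99
ax=lambda yaw:np.array([np.cos(yaw),np.sin(yaw),0])
def ori(bx,up=(0,0,1)):
    z=-np.array(up,float); y=np.array(bx,float); y/=np.linalg.norm(y); return np.c_[np.cross(y,z),y,z]
def q(M): return R.from_matrix(M).as_quat()
def tray(x,y,z): 
    c,s=np.cos(TY),np.sin(TY); return np.array([TRAY[0]+c*x-s*y,TRAY[1]+s*x+c*y,z])
def rel(p0,ref=None):
    j=state()['joints']; return None if p0 is None else float(np.abs(np.array(p0)-j).max())
def best(pos,bx,up=(0,0,1)):
    o=[(k,ori(s*np.array(bx),up)) for s in(1,-1) for k in[rel(ik(pos,q(ori(s*np.array(bx),up))))] if k is not None]
    o.sort(key=lambda t:t[0]); return q(o[0][1])
def rep(t): 
    s=state(); print(t,'t',round(s['time'],2),'tcp',s['tcp_pos'].round(1),'w',round(s['gripper_width'],3),'gf',round(s['grasp_force'],1),'F',s['wrist_force'].round(1))
E
python3 - <<'E'
from g import *
for n,p,bx,up in (('round',[528,227,104],ax(TY),(0,0,1)),('long',[639,31,99],ax(-.14),(0,0,1)),('tray',[527,245,104],ax(TY),(0,0,1)),('trayhi',[527,245,270],ax(TY),(0,0,1))
  ,('mid',[592,-217,130],np.r_[.866,0,-.5],np.r_[.5,0,.866]),('midup',[692,-217,280],np.r_[.866,0,-.5],np.r_[.5,0,.866]),('right',[592,-284,130],np.r_[.866,0,-.5],np.r_[.5,0,.866])):
    for s in(1,-1):
        j=ik(p,q(ori(s*np.array(bx),up))); print(n,s,None if j is None else np.round(j,2))
E
```

```text
round 1 [-0.46  0.6  -0.04  2.05  0.05  0.49  1.06]
round -1 [-0.89  0.69  0.58  2.06 -0.68  0.59 -1.38]
long 1 [-0.36  0.7   0.36  1.91 -0.41  0.6   0.12]
long -1 [ 0.14  0.69 -0.38  1.89  0.41  0.63  2.51]
tray 1 [-0.48  0.61 -0.04  2.03  0.05  0.5   1.03]
tray -1 [-0.92  0.69  0.59  2.05 -0.68  0.6  -1.41]
trayhi 1 [-0.54  0.38  0.04  1.92 -0.02  0.84  1.09]
trayhi -1 [-1.08  0.49  0.8   1.94 -0.45  0.9  -1.6 ]
mid 1 [-0.08  0.88  0.52  1.6  -0.22  1.26  0.5 ]
mid -1 [ 0.49  0.85 -0.45  1.56  0.39  1.35  3.04]
midup 1 [-0.08  0.86  0.6   1.23 -0.22  1.65  0.48]
midup -1 [-0.28  1.07  1.18  1.24 -0.59  1.77 -2.32]
right 1 [ 0.    0.91  0.54  1.54 -0.2   1.28  0.57]
right -1 [-0.25  1.19  1.18  1.55 -0.68  1.46 -2.11]
```

```bash
python3 - <<'E'
from g import *
Q=q(ori(ax(TY)))
goto([528.3,227.2,200],Q); rep('over')
servo_line([528.3,227.2,5+H]); rep('at'); grab(60); rep('grip')
servo_line([528.3,227.2,5+H+10],velocity=80); rep('lift')
servo_line(tray(-63,-31.5,5+H+10),velocity=80)
print(servo_line(tray(-63,-31.5,H-1),velocity=40,contact_N=6)); rep('down')
let_go(); servo_line(tray(-63,-31.5,215),velocity=200); rep('up')
Q2=q(ori(ax(-.14)))
goto([639.2,30.7,200],Q2); servo_line([639.2,30.7,H]); grab(90); rep('long grip')
servo_line([639.2,30.7,H+130],velocity=200); rep('lift')
for c in("top","side"): cv2.imwrite(f"pics/{c}1.png",snapshot(c)[:,:,::-1])
a=cv2.imread('pics/top1.png')[130:320,100:380]; b=cv2.imread('pics/side1.png')[50:240,220:500]
cv2.imwrite('pics/c1.png',cv2.resize(np.vstack([a,b]),None,fx=1.5,fy=1.5))
E
```

```text
over t 3.99 tcp [528.2 228.8 200.1] w 1.0 gf 0.0 F [-0.4  1.  -0.5]
at t 4.78 tcp [528.8 227.7 104.5] w 1.003 gf 0.0 F [0.4 0.3 0.6]
grip t 5.33 tcp [528.8 227.6 104.7] w 0.356 gf 58.9 F [0.1 0.7 5.6]
lift t 5.61 tcp [528.4 227.1 114.3] w 0.353 gf 59.5 F [ 0.4 -0.7 -2.4]
True
down t 6.77 tcp [560.1 185.  104.2] w 0.353 gf 60.3 F [-0.1  1.3  1.3]
up t 8.06 tcp [559.2 182.3 214.3] w 0.997 gf 0.0 F [-0.4 -0.6 -1.1]
long grip t 10.48 tcp [639.7  30.7 100. ] w 0.345 gf 88.6 F [-1.1 -0.2  5.7]
lift t 11.28 tcp [637.7  31.  227.4] w 0.349 gf 89.1 F [ 0.3  0.2 -4.1]
```

View pics/c1.png

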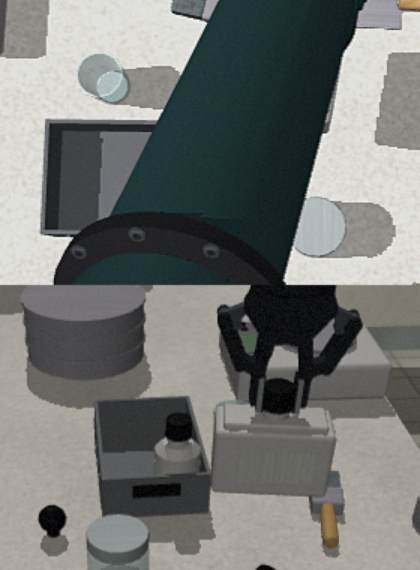

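The round bottle now stands upright in the far right corner of the tray (crop (178,430)), and the long bottle hangs straight in the gripper (crop (275,430)). I'll check where the round one stands before placing the long one.

```bash
python3 - <<'E'
from g import *
im=cv2.imread('pics/side1.png')[:,:,::-1]; o,_=cap_blob(im,(339,145))
x,_=fit_cap({'side':o},np.eye(3),back('side',o,106),106); x=x-np.array([1.9,1.9]); print('round',o,x)
d=x-TRAY; c,s=np.cos(TY),np.sin(TY); print('tray frame',c*d[0]+s*d[1],-s*d[0]+c*d[1])
Q=q(ori(ax(TY)))
goto(tray(33,-31.5,H+140),Q); rep('over')
servo_line(tray(33,-31.5,H+15),velocity=150,contact_N=15); rep('near'); wait(.2)
print(servo_line(tray(33,-31.5,H-1),velocity=40,contact_N=7)); rep('down')
for c in("top","side"): cv2.imwrite(f"pics/{c}2.png",snapshot(c)[:,:,::-1])
b=cv2.imread('pics/side2.png')[70:240,240:440]
cv2.imwrite('pics/c2.png',cv2.resize(b,None,fx=3,fy=3))
E
```

```text
round [339.15605096 144.25477707] [560.38430768 182.96726631]
tray frame -62.5909773715333 -31.91228844508678
over t 12.4 tcp [559.  276.2 238.3] w 0.344 gf 89.1 F [ 0.5 -0.5 -4.5]
near t 13.38 tcp [559.3 278.7 114.8] w 0.347 gf 89.1 F [ 0.5  0.6 -4.1]
True
down t 13.91 tcp [559.3 279.  104.9] w 0.351 gf 90.0 F [0.7 0.2 4.2]
```

View pics/c2.png

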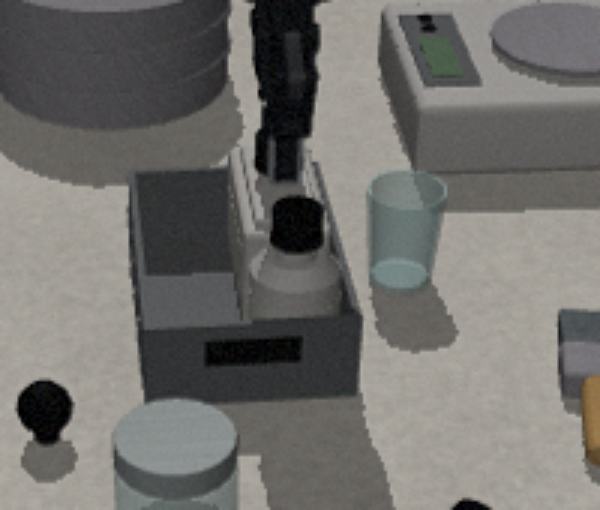

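The side crop shows the long bottle upright in the far row, with the round bottle in front of it at (297,270). It has made contact with the floor. Next I'll release it and fetch the first flat bottle.

```bash
cat > f.py <<'E'
from g import *
RY=.012
AX=np.array([.5*np.cos(RY),.5*np.sin(RY),.866]); BX=np.array([.866*np.cos(RY),.866*np.sin(RY),-.5])
def pick(cap):
    p=np.array(cap)-2*AX; Q=q(ori(BX,AX))
    goto(p+95*AX,Q); rep('over rack'); servo_line(p,velocity=120,contact_N=25); rep('at'); grab(90); rep('grip')
    servo_line(p+70*AX,velocity=90); rep('out'); u=p+70*AX; u[2]=305; servo_line(u,velocity=150); rep('lift')
def pics(n,crop):
    for c in("top","side"): cv2.imwrite(f"pics/{c}{n}.png",snapshot(c)[:,:,::-1])
    x0,y0,x1,y1=crop; cv2.imwrite(f'pics/c{n}.png',cv2.resize(cv2.imread(f'pics/side{n}.png')[y0:y1,x0:x1],None,fx=2,fy=2))
def place(x,y):
    goto(tray(x,y,275),q(ori(ax(TY)))); rep('over tray')
    servo_line(tray(x,y,H+15),velocity=130,contact_N=15); rep('near'); wait(.2)
    print(servo_line(tray(x,y,H-1),velocity=40,contact_N=7)); rep('down')
E
python3 - <<'E'
from f import *
let_go(); rep('rel'); servo_line(tray(33,-31.5,250),velocity=200)
pick([592.7,-284.4,130.5]); pics(3,(220,60,520,340))
E
```

```text
rel t 14.59 tcp [557.7 278.2 103.8] w 0.995 gf 0.0 F [-0.  -0.5 -0.5]
over rack t 17.52 tcp [ 640.2 -281.6  211.1] w 1.002 gf 0.0 F [ 0.2  0.4 -0.1]
at t 18.47 tcp [ 592.6 -284.6  129.4] w 1.004 gf 0.0 F [ 0.4 -0.1  0.1]
grip t 19.02 tcp [ 592.4 -284.5  129.1] w 0.348 gf 88.7 F [1.3 1.  2.8]
out t 19.94 tcp [ 626.  -283.8  188.8] w 0.349 gf 89.0 F [ 0.1  0.3 -3.9]
lift t 20.86 tcp [ 626.3 -283.4  303.8] w 0.346 gf 89.0 F [ 0.8 -0.3 -2.9]
```

View pics/c3.png

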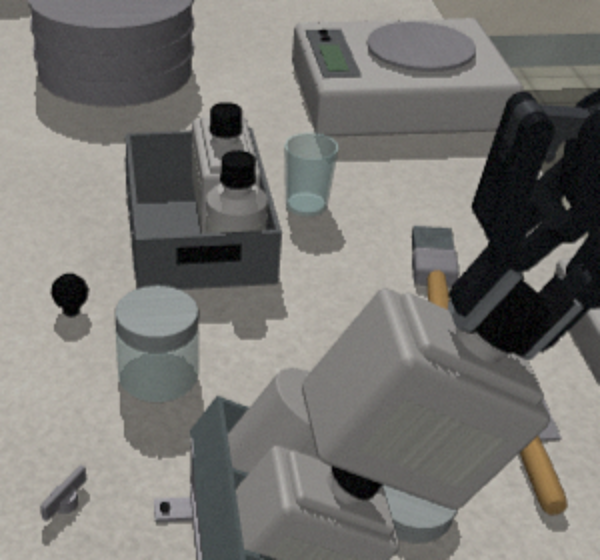

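The flat bottle is held firmly and clear of the rack. The round and long bottles stand upright in the tray's far row, with caps at crop (238,168) and (226,118).

```bash
python3 - <<'E'
from f import *
im=cv2.imread('pics/side3.png')[:,:,::-1]; o,_=cap_blob(im,(333,119),r=16)
x,_=fit_cap({'side':o},np.eye(3),back('side',o,106),106); d=x-1.9-TRAY; c,s=np.cos(TY),np.sin(TY); print('long tray frame',c*d[0]+s*d[1],-s*d[0]+c*d[1])
place(47,32); pics(4,(220,60,440,240))
E
```

```text
long tray frame 31.401720656122375 -30.394724703978092
over tray t 23.08 tcp [496.  289.9 274.9] w 0.347 gf 89.0 F [-0.8 -0.2 -2.4]
near t 23.96 tcp [495.8 291.7 155.8] w 0.347 gf 95.0 F [-1.3 -0.6 -2.1]
True
down t 25.36 tcp [495.1 291.2 104.4] w 0.347 gf 95.8 F [-0.7 -0.6  5.3]
```

View pics/c4.png

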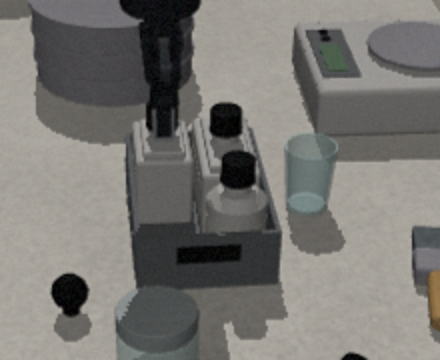

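The first flat bottle stands in the near row at crop (163,170). It brushed the rim at 156 mm on the way down but reached the floor. Next is the second flat bottle, placed 1 mm further from the wall.

```bash
python3 - <<'E'
from f import *
let_go(); servo_line(tray(47,32,250),velocity=200); rep('rel')
pick([592.5,-216.7,130.5]); pics(5,(220,60,520,340))
E
```

```text
rel t 26.93 tcp [493.8 291.  249. ] w 1.0 gf 0.0 F [ 0.4  0.  -1.1]
over rack t 28.84 tcp [ 639.7 -213.9  211. ] w 0.999 gf 0.0 F [ 0.6 -0.2  0.1]
at t 29.78 tcp [ 592.3 -217.   129.4] w 0.996 gf 0.0 F [-0.2  0.1  1.4]
grip t 30.33 tcp [ 592.2 -216.8  129.1] w 0.348 gf 88.7 F [1.8 0.1 2.3]
out t 31.26 tcp [ 625.8 -216.1  188.8] w 0.349 gf 89.0 F [ 0.4 -0.4 -3.1]
lift t 32.17 tcp [ 626.  -215.8  303.9] w 0.346 gf 88.9 F [-1.   0.6 -3. ]
```

View pics/c5.png

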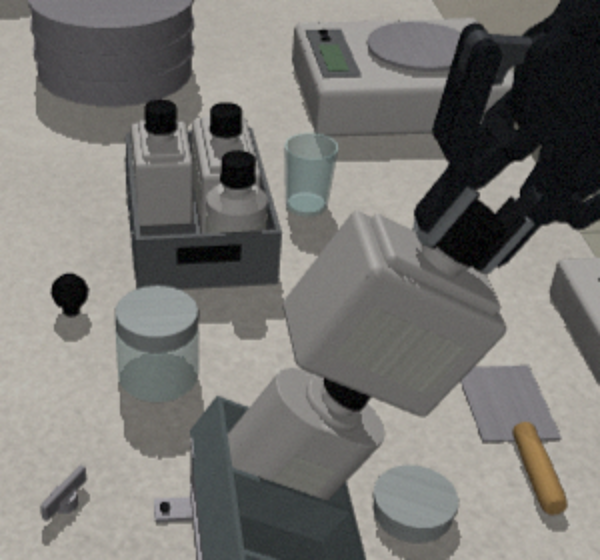

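The second flat bottle is held clear of the rack, the oval one is undisturbed, and three bottles stand in the tray. I'll measure the gap left for the last one before placing it.

```bash
python3 - <<'E'
from f import *
im=cv2.imread('pics/side5.png')[:,:,::-1]; c,s=np.cos(TY),np.sin(TY)
for n,uv in(('flat1',(300,118)),('long',(333,119)),('round',(339,144))):
    o,_=cap_blob(im,uv,r=14); x,_=fit_cap({'side':o},np.eye(3),back('side',o,106),106); d=x-1.9-TRAY; print(n,np.round([c*d[0]+s*d[1],-s*d[0]+c*d[1]],1))
place(-46.5,31.3); pics(6,(220,60,440,240))
E
```

```text
flat1 [44.3 32.9]
long [ 31.2 -30.5]
round [-63.5 -30.5]
over tray t 33.88 tcp [498.3 196.5 275.2] w 0.352 gf 88.9 F [-0.3 -1.5 -1.7]
near t 34.74 tcp [497.1 198.1 156.8] w 0.347 gf 93.3 F [ 1.9 -0.4 -2.7]
True
down t 35.27 tcp [496.3 197.8 157.8] w 0.345 gf 94.5 F [ 0.  -0.2  4.9]
```

View pics/c6.png

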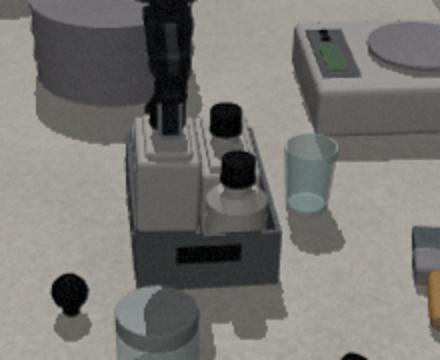

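The bottle is resting on the rim: the TCP is at 158 mm, so its underside is at about 59 mm. I'll zoom in to see which wall it has caught.

```bash
python3 - <<'E'
import cv2,numpy as np
a=cv2.imread('pics/side6.png')[100:210,275:370]; b=cv2.imread('pics/top6.png')[180:300,110:260]; 
a=cv2.resize(a,None,fx=4.5,fy=4.5,interpolation=2); b=cv2.resize(b,(370,296),interpolation=2); o=np.zeros((a.shape[0],800,3),np.uint8); o[:,:a.shape[1]]=a[:, :428]; o[:296,430:]=b
cv2.imwrite('pics/z6.png',cv2.convertScaleAbs(o,alpha=1.3))
E
```

```text
(no output)
```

View pics/z6.png

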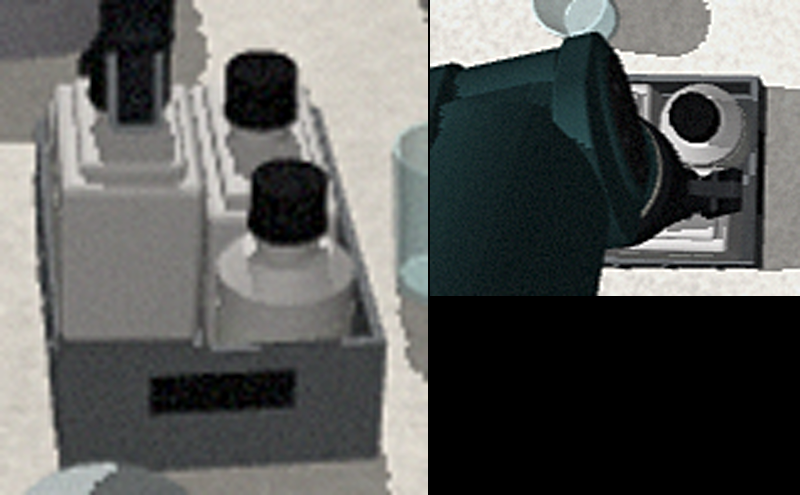

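```bash
python3 - <<'E'
from g import *
im=cv2.imread('pics/top6.png').astype(int)
g=im.sum(2)//3
print('col 222 rows 262-292',g[262:293,222]); print('col 226',g[262:293,226]); print('row 278 cols 220-250',g[278,220:251]);print('row 240 cols 220-250',g[240,215:251])
c,s=np.cos(TY),np.sin(TY)
def tf(x): d=x[:2]-TRAY; return np.round([c*d[0]+s*d[1],-s*d[0]+c*d[1]],1)
print('shoulder corner',tf(back('top',(230.4,281.3),137)),'tray corner',tf(back('top',(244.6,288.6),60)))
for n,P in(('tray outer',tray(-100,68,60)),('tray inner',tray(-95,63,60)),('bottle shoulder corner nominal',tray(-91.5,60.3,139)),('bottle bottom corner nominal',tray(-91.5,60.3,59))):
    print(n,proj('top',P).round(1),proj('side',P).round(1))
print(state()['torque'],state()['ee_rot'],q(ori(ax(TY))))
E
```

```text
col 222 rows 262-292 [  9  10   9   8   5   0  13 110 106  93 116 178 174 168 140 133 173 166
 157 149  56  91  66  67  99  12  42 193 179 177 176]
col 226 [ 21  20  23   3   0   0  87  80  72  69  80  78  79  89  95 180 174 174
 159 157  63  63  62  59  95  26  18 132 190 179 174]
row 278 cols 220-250 [175 173 173 173 177 174 174 173 162 115  75  54  58  54  57  52  55  50
  50  54  51  45  25  29  26  74 107 109 104 103 110]
row 240 cols 220-250 [148 147 144 142 136 134 130 131 129 128 127 123 124 120 126 125 120  95
  60  76  71  63  63  59  60  49  54  56   2   0  36  95 110 114 114 113]
shoulder corner [-92.9  63.1] tray corner [-107.9   71.5]
tray outer [[240.2 286.5]] [[285.9 179.7]]
tray inner [[237.4 283.6]] [[288.5 178. ]]
bottle shoulder corner nominal [[229.4 279.5]] [[288.6 139.2]]
bottle bottom corner nominal [[235.5 282.1]] [[289.9 177.4]]
[-0.18060394  0.19599049 -0.02211257] [-8.55765844e-03  9.99963319e-01 -1.04164729e-04 -3.40256680e-04] [-0.00860173  0.999963    0.         -0.        ]
```

The top picture shows the body edge at row 281.8 where row 279.5 was expected, so the body sits about 3 mm too close to the near wall. I'll lift it, shift it away from that wall and lower it again.

```bash
python3 - <<'E'
from f import *
servo_line(tray(-46.5,31.3,172),velocity=60); servo_line(tray(-47.5,28.3,172),velocity=60); wait(.2); rep('shift')
print(servo_line(tray(-47.5,28.3,H-1),velocity=50,contact_N=9)); rep('down')
pics(7,(220,60,440,240))
E
```

```text
shift t 36.23 tcp [499.8 197.  171.8] w 0.346 gf 93.3 F [-0.3 -0.2 -2.2]
True
down t 37.44 tcp [499.4 197.1 104.5] w 0.35 gf 94.1 F [-0.5  0.1  4.8]
```

On the floor at 104.5 mm. I'll release, retreat and check.

```bash
python3 - <<'E'
from f import *
let_go(); servo_line(tray(-47.5,28.3,250),velocity=200); goto([600,-60,330],q(ori(ax(0)))); rep('away'); wait(.3); pics(8,(220,60,520,340))
a=cv2.imread('pics/top8.png')[130:310,110:530]; b=cv2.imread('pics/side8.png')[100:400,240:480]
o=np.zeros((600,800,3),np.uint8); o[:240,:560]=cv2.resize(a,(560,240)); o[240:600,:288]=cv2.resize(b,(288,360)); o[245:600,300:750]=cv2.resize(b[10:110,35:162],(450,355)); cv2.imwrite('pics/z8.png',o)
im=cv2.imread('pics/side8.png')[:,:,::-1]; c,s=np.cos(TY),np.sin(TY)
for n,uv in(('flat1',(300,118)),('flat2',(300,142)),('long',(333,119)),('round',(339,144))):
    o,ar=cap_blob(im,uv,r=14); x,_=fit_cap({'side':o},np.eye(3),back('side',o,106),106); d=x-1.9-TRAY; print(n,o.round(1),np.round([c*d[0]+s*d[1],-s*d[0]+c*d[1]],1))
E
```

```text
away t 40.12 tcp [599.5 -58.2 328.6] w 0.997 gf 0.0 F [-0.3  0.4 -0.7]
flat1 [300. 118.] [44.3 32.9]
flat2 [303.9 142. ] [-48.9  32.3]
long [332.5 119.8] [ 31.4 -30.8]
round [338.6 144.6] [-63.6 -30.7]
```

View pics/z8.png

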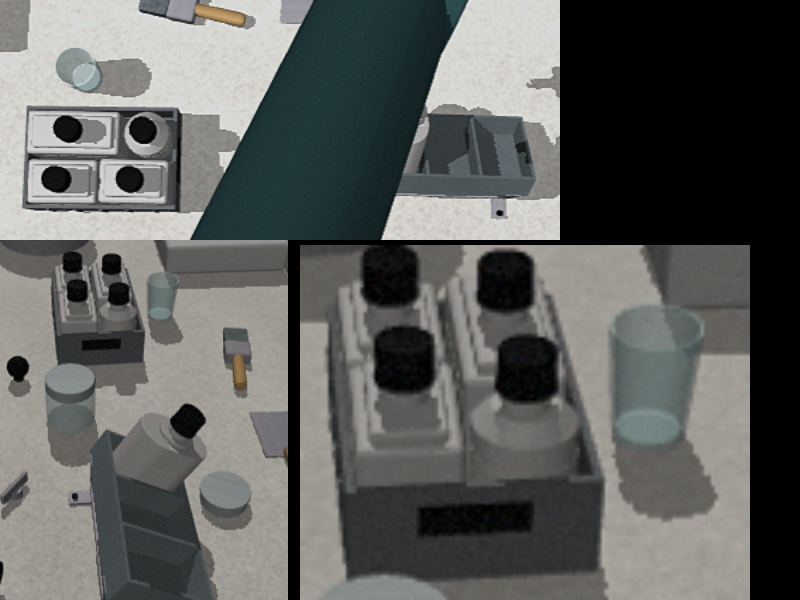

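```bash
python3 - <<'E'
from g import *
I={c:cv2.imread(f'pics/{c}8.png')[:,:,::-1] for c in('top','side')}; c,s=np.cos(TY),np.sin(TY)
for n,t,u in(('flat1',(152,264),(300,118)),('flat2',(207,264),(304,142)),('long',(161,226),(333,119)),('round',(217,227),(339,144))):
    o={'top':cap_blob(I['top'],t,r=14)[0],'side':cap_blob(I['side'],u,r=14)[0]}
    x,e=fit_cap(o,np.eye(3),back('top',o['top'],106)); d=x[:2]-TRAY; print(n,o['top'].round(),np.round([c*d[0]+s*d[1],-s*d[0]+c*d[1],x[2]],1),e.round(1))
E
```

```text
flat1 [152. 264.] [ 42.9  32.9 107.6] [ 0.  -0.7 -0.9  0.1]
flat2 [207. 264.] [-49.   32.  107.1] [ 0.  -0.7 -0.8  0.1]
long [160. 226.] [ 31.2 -30.8 107. ] [ 0.1 -0.7 -0.8  0.1]
round [217. 227.] [-63.5 -30.7 106.9] [ 0.1 -0.8 -0.9  0.1]
```

All four cap heights agree at about 107 mm, so every bottle stands upright on the tray floor and clear of the gripper.

```bash
python3 -c "
from rig import *
print(sign_off())"
```

```text
the job is handed in; nothing more can be done
None
```

All four bottles stand upright on the tray floor, with the round one in the far right corner, and I handed the job in at about 40 s; both small bottles brushed the tray's rim going in, and in the last pictures I saw nothing else moved.

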